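Unlock and wind back the fixture's folding crank, then lift out the stub axle

TASK

The stub axle in the clamping fixture is finished. Swing the crank's folded handle fully upright, which unlocks the crank, and use it to wind the crank counter-clockwise all the way to its stop, so that the keeper fork slides clear of the axle. Then lift the axle straight out of its pocket by its shaft and set it down gently, standing upright on the wooden block.

Things in the scene. Friction and masses are not known exactly. Their poses are not given: they have to be found in the camera images.
- fixture: Clamping fixture, fixed. Dark base plate 104 x 250 mm, on it an aluminium bed 92 mm wide (top 38 mm up) with the axle's pocket at one end and a grey gearbox (top 66 mm up) at the other. Origin on the bench under the bed. Its y axis runs along the bed from pocket to gearbox, its z up, its -x side is the side where the crank is parked. The two screwed rails on the bed reach 55 mm up.
- crank_axis (a point): Point on the crank's vertical turning axis, over the gearbox, 92 mm above the bench (the height of the handle's pivot). The crank's hub here is 30 mm in diameter and, with its flat centre screw, at most 80 mm high.
- crank (a joint): Angle of the steel crank arm (rad): 0 = parked, pointing to the fixture's -x side; grows counter-clockwise seen from above, to the stop at 4.71. Rack and pinion draw the keeper fork 9 mm per rad towards the gearbox; past about 4.0 the axle is free to rise. It takes about 0.15 N m (2 N at the handle), stays where it is left, and is locked at 0 until the handle is raised.
- handle_pivot (a point): Pivot of the folding handle at the end of the crank arm, 80 mm from the crank's axis, 92 mm above the bench; its pin is level and square to the arm. The arm is 8 mm thick, its top 78 mm above the bench, 14 mm wide, but 20 mm wide within 36 mm of the pivot.
- handle (a joint): Angle of the folding handle (rad): 0 = folded, lying level over the arm and pointing from the pivot to the crank's axis; 1.57 = upright, at its stop. It starts at or near 0. Friction holds it where it is left (0.04 N m moves it). While it is folded a tongue under the pivot sits in a fixed catch and locks the crank; above about 0.7 the tongue is clear.
- grip_point (a point): Centre of the black ball knob at the handle's end, 24 mm in diameter, 58 mm from the pivot on the handle's centre line: hold the ball, folded or upright. Behind it a black neck of 17 mm or less runs to 15 mm from the pivot. Ball and neck turn freely about the handle's own length, so the ball can be held in one orientation all the way round. Folded, its underside lies 2 mm above the arm.
- axle_mid (a point): Half-way up the loose steel stub axle (about 310 g), 62 mm tall, z axis up. From its foot: round flange 56 mm in diameter, 10 mm thick; collar 26 mm in diameter up to 18 mm; shaft 18 mm in diameter up to the top. Hold the shaft, 5 to 25 mm above this point. It starts with its foot 26 mm above the bench, in the pocket.
- pocket_floor (a point): Centre of the floor of the round pocket in the bed (59 mm in diameter, 12 mm deep), 26 mm above the bench. The axle's flange sits in it. At first the steel keeper fork (its top 46.5 mm above the bench) lies over the flange with its prongs on both sides of the collar, so that the axle cannot rise.
- block_top (a point): Centre of the top of the fixed wooden block: 160 mm along its own y axis, 100 mm along its own x axis, 60 mm high, its top level. The axle may stand anywhere on it.
Mind the look-alikes: they are no part of the job. Leave any yellow look-alike of the part that bears axle_mid alone.

How it is judged:
By the outcome, as a careful person would: the job done as asked, in the order asked, and still so for the second after the job is handed in, with the robot touching nothing.
It also fails if it takes over 64 s, if anything falls off the work surface, if the arm or the gripper's body presses on something with over 40 N, if the wrist force passes 120 N, or if a joint passes its speed limit or range.

ROBOT

A 7-joint arm with a two-finger parallel gripper is mounted at the origin on the work surface; the furniture and walls round the work are solid. World frame = base frame: x ahead of the robot, y to its left, z up, the work surface at z = 0. Lengths are in m, angles in degrees, forces in N, time in s.
With the tool pointing down it reaches from about 0.425 to 0.875 m from the base axis. Payload 4.7 kg.
Tool frame: the origin (TCP) lies between the finger pads; the fingertips stand 17 mm ahead of it and the grasp point (between the pads) lies 2 mm behind it; z points along the fingers, y is the line along which they close (so a half turn about z gives the same grasp; the last joint's range is limited). The gripper opens to 87 mm and grips with 3 to 60 N. Pads are 19 mm wide; open, the fingers measure 117 mm over their backs; the gripper's body (75 mm by 190 mm) begins 51 mm behind the grasp point.
Start: joints at [74.834, 18.392, -4.016, 83.108, 1.295, 78.541, -3.26], TCP at [0.179, -0.625, 0.24] pointing down, gripper open.
Joint ranges: [-163.93, 163.93], [-17.29, 119.83], [-79.2, 71.16], [3.27, 140.29], [-89.18, 269.18], [5.43, 117.66], [-154.24, 154.24]. Speed limits (degrees/s): [147.25, 147.25, 180, 180, 180, 180, 180].

INTERFACE

Orientations are given as [roll, pitch, yaw] about the fixed x, y, z axes, in that order (R = Rz(yaw) Ry(pitch) Rx(roll)).
In Python, from cell import env, cams gives the robot as it stands.
- The arm moves only by the shell command python3 -m pendant 'ROWS' [FORCE]. ROWS is JSON, a list of rows, each an object of numbers: "tx", "ty", "tz": the shift along the tool's x, y, z each as a share of 0.05 m, from -1 to 1; "spin": the turn about the tool's z as a share of 4 degrees, from -1 to 1; "claw": the closure, from 0 (fully open) to 1 (shut). A call has 1 to 10 rows; each row shifts and turns the commanded pose from where the row before left it, along the tool's axes as they then stand; what a row does not reach is not made up. A row lasts 1/8 s, in which the tool goes at most 62.5 mm and 10.7 degrees, less where a joint would pass 70% of its speed; a pose out of reach is approached as far as the arm can. A call with a number of a shift or a turn outside -1 to 1 is refused whole. A call with a gripper value outside its range is refused whole. The fingers move at their own pace and stop on an object; FORCE is the grip in N (left out, the last holds). Time passes only in rows, so rows that do not move let the fingers close. It gives the time, the measured TCP pose, the force, the opening and the grip force at its end, in the units of the state.
- env.get_obs(): the state, without advancing time (a new reading comes with each control period).
- cams.read_camera(name): name is "scene" or "top"; returns the picture (384x512x3 uint8, red, green, blue); there is no depth.
- cams.camera_info(name): a dict with "fx", "fy", "cx", "cy" (pixels), "rvec" (rotation vector, rad) and "tvec" (3), from world to camera coordinates, as OpenCV has them. Camera axes: x right, y down, z forward; pixel columns grow to the right and rows downward; lengths in m; the calibration is good to about 2 mm. A picture is of the moment at which its call begins. camera_info takes no time and is no camera call.
- env.sign_off(): hands the job in; it is judged then, once.
The state is a dict: "time_s": time; "qpos": joint angles; "joint_velocities": joint speeds; "effort": joint torques, N m; "tool_pos": TCP position; "tool_rot": TCP orientation; "force": force on the tool from outside, world axes, zero at the start; "wrist_torque": the same for the moment, N m; "grip_width": finger opening in m; "grasp_force": force on a finger pad.
Only numpy, scipy, OpenCV 4.12 (cv2) and the standard library are available. Lean on these libraries where they do the work, as an engineer would, in place of code of your own. Each camera call takes 0.05 s, during which the arm holds its last target. There are 200 camera calls.

## Working session

There is one attempt and no reset: what is moved stays moved. The work goes in short steps, Python scripts to look and compute and a shell command to move; the robot and the scene stay as the last step left them, time stands still between calls to the robot, and variables do not carry over. Pictures are saved under pics/ and viewed, at most 10 in all, crops included, and the job is handed in when it is done.

```bash
ls; mkdir -p pics
python3 - <<'E'
from cell import env,cams
import cv2
for n in("scene","top"):
    cv2.imwrite(f"pics/{n}0.png",cams.read_camera(n)[:,:,::-1]); print(n,cams.camera_info(n))
print(env.get_obs())
E
```

```text
pics
scene {'fx': 424.4869495275279, 'fy': 424.4869495275279, 'cx': 250.6590572213151, 'cy': 193.1808186371141, 'rvec': array([ 1.60829905, -2.09406031,  0.74359241]), 'tvec': array([0.15295335, 0.43805579, 0.61659415])}
top {'fx': 476.0584129908633, 'fy': 476.0584129908633, 'cx': 258.56663891617643, 'cy': 187.10643053250655, 'rvec': array([ 2.21434763, -2.17503723,  0.08477765]), 'tvec': array([0.00842787, 0.52003747, 1.18282862])}
{'time_s': 0.1, 'qpos': array([74.83251588, 18.43497772, -4.0150993 , 83.16778704,  1.29401608,
       78.54120877, -3.25893859]), 'joint_velocities': array([-0.04992637, -0.09440844,  0.06338302, -0.1787922 ,  0.00203709,
        0.01208777,  0.02218444]), 'effort': array([-3.80070742e-04, -4.92570984e+01, -4.05974826e-01, -3.13397741e+01,
       -6.40125596e-02,  3.94741085e-02,  8.33781769e-05]), 'tool_pos': array([ 0.17872179, -0.62446034,  0.23857002]), 'tool_rot': array([-1.79901202e+02,  4.64504280e-03,  1.59775349e+01]), 'force': array([ 0.33897164, -0.40375811, -0.1504783 ]), 'wrist_torque': array([-0.00728364,  0.02135283, -0.00628677]), 'grasp_force': 0.0, 'grip_width': 0.08663268636822744}
```

View pics/scene0.png

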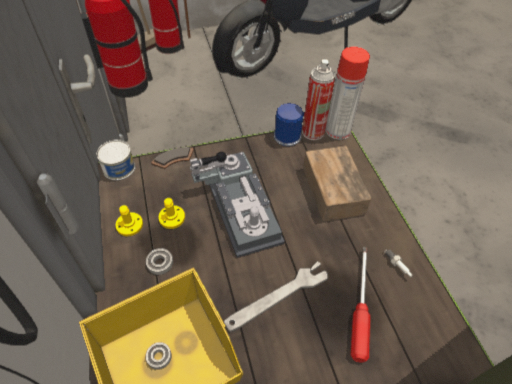

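View pics/top0.png

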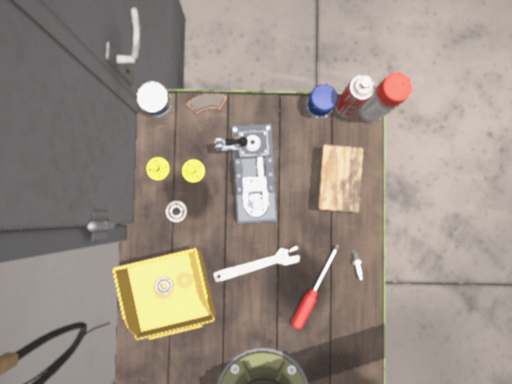

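```bash
cat > h.py <<'E'
import numpy as np,cv2
from cell import env,cams
def proj(n,P):
    c=cams.camera_info(n);K=np.array([[c['fx'],0,c['cx']],[0,c['fy'],c['cy']],[0,0,1]])
    return cv2.projectPoints(np.float64(P).reshape(-1,1,3),c['rvec'],c['tvec'],K,None)[0].reshape(-1,2)
def ray(n,u,v,z):
    c=cams.camera_info(n);R=cv2.Rodrigues(c['rvec'])[0];C=-R.T@c['tvec']
    d=R.T@np.array([(u-c['cx'])/c['fx'],(v-c['cy'])/c['fy'],1]);return C+d*(z-C[2])/d[2]
def crop(n,box,k,img=None):
    im=cams.read_camera(n)[:,:,::-1] if img is None else img
    x0,y0,x1,y1=box;return cv2.resize(im[y0:y1,x0:x1],None,fx=k,fy=k,interpolation=cv2.INTER_CUBIC)
E
python3 - <<'E'
from h import *
a=crop("top",(205,115,285,230),5,cv2.imread("pics/top0.png"))
b=crop("scene",(185,140,295,260),5,cv2.imread("pics/scene0.png"))
b=cv2.resize(b,(390,425*1)) if 0 else b[:575,:400*2]
a=a[:575];b=cv2.resize(b,None,fx=.72,fy=.72)
c=np.zeros((575,400+b.shape[1],3),np.uint8);c[:,:400]=a;c[:b.shape[0],400:]=b
cv2.imwrite("pics/c0.png",c);print(c.shape)
print(proj("top",[[0,0,0],[.5,0,0],[.5,.1,0]]))
E
```

```text
(575, 796, 3)
[[261.95864345 396.40827585]
 [265.29271035 195.39508342]
 [226.09078467 194.68562433]]
```

View pics/c0.png

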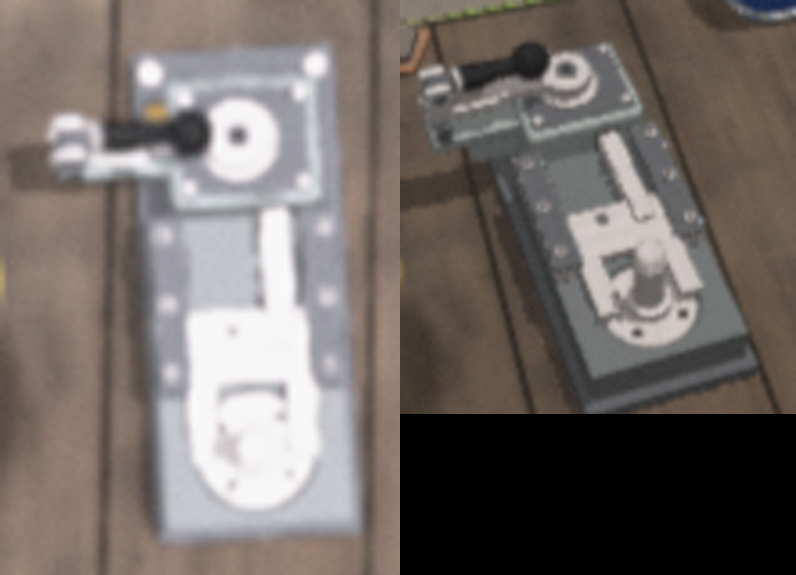

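Run:
```python
from h import *
np.set_printoptions(precision=4,suppress=True)
T=lambda u,v,z:ray("top",u/5+205-.4,v/5+115-.4,z)[:2]
S=lambda u,v,z:ray("scene",(u-400)/3.6+185-.4,v/3.6+140-.4,z)[:2]
for n,r in dict(hubT=T(238,140,.079),hubS=S(569,70,.079),ballT=T(192,132,.092),ballS=S(530,60,.092),pivT=T(73,147,.092),pivS=S(435,85,.092),axT=T(256,440,.088),axS=S(652,244,.088),
 flT=T(256,508,.036)).items(): print(n,r)
print("bed corners",T(135,50,.008),T(330,45,.008),T(362,532,.02),T(160,540,.02))
print("gb",[T(*p,.066) for p in((170,85),(310,78),(318,198),(175,205))])
g=lambda u,v:ray("top",u,v,.06)[:2]
print("block",[g(*p) for p in((322,145),(363,147),(359,212),(319,210))])
```

```text
hubT [0.6226 0.0357]
hubS [0.6222 0.034 ]
ballT [0.624  0.0575]
ballS [0.624  0.0571]
pivT [0.6157 0.1138]
pivS [0.6183 0.1155]
axT [0.4784 0.0245]
axS [0.4765 0.0224]
flT [0.4465 0.0235]
bed corners [0.6793 0.0894] [ 0.6839 -0.0103] [ 0.4355 -0.0298] [0.4297 0.0711]
gb [array([0.651 , 0.0693]), array([0.6558, 0.0012]), array([ 0.5971, -0.0036]), array([0.5923, 0.0657])]
block [array([ 0.6231, -0.1351]), array([ 0.6201, -0.2357]), array([ 0.4609, -0.2265]), array([ 0.4641, -0.1292])]
```

```bash
R='' ; python3 -m pendant '[{"tx":0.72,"ty":-0.63},{"tx":0.72,"ty":-0.63},{"tx":0.72,"ty":-0.63},{"tx":0.72,"ty":-0.63},{"tx":0.72,"ty":-0.63},{"tx":0.72,"ty":-0.63},{"tx":0.72,"ty":-0.63},{"tx":0.72,"ty":-0.63},{"tx":0.72,"ty":-0.63},{"tx":0.72,"ty":-0.63}]' 
python3 -m pendant '[{"tx":0.72,"ty":-0.63},{"tx":0.72,"ty":-0.63},{"tx":0.72,"ty":-0.63},{"tx":0.72,"ty":-0.63},{"tx":0.72,"ty":-0.63},{"tx":0.72,"ty":-0.63},{"tx":0.72,"ty":-0.63},{"spin":-1},{"spin":-1},{"spin":-1}]'
python3 -m pendant '[{"spin":-1},{"spin":-1},{"spin":-1},{"spin":-1},{"spin":-1},{"spin":-1},{"spin":-1},{"spin":-1},{"spin":-1},{"spin":-1}]'
python3 -m pendant '[{"spin":-1},{"spin":-1},{"spin":-1},{"spin":-1},{"spin":-1},{"spin":-1},{"spin":-0.62},{}]'
```

```text
invalid input at $[0]: expected keys tx, ty, tz, spin, claw
invalid input at $[0]: expected keys tx, ty, tz, spin, claw
invalid input at $[0]: expected keys tx, ty, tz, spin, claw
invalid input at $[0]: expected keys tx, ty, tz, spin, claw
```

```bash
python3 -m pendant '[{"tx":0.72,"ty":-0.63,"tz":0,"spin":0,"claw":0},{"tx":0.72,"ty":-0.63,"tz":0,"spin":0,"claw":0},{"tx":0.72,"ty":-0.63,"tz":0,"spin":0,"claw":0},{"tx":0.72,"ty":-0.63,"tz":0,"spin":0,"claw":0},{"tx":0.72,"ty":-0.63,"tz":0,"spin":0,"claw":0},{"tx":0.72,"ty":-0.63,"tz":0,"spin":0,"claw":0},{"tx":0.72,"ty":-0.63,"tz":0,"spin":0,"claw":0},{"tx":0.72,"ty":-0.63,"tz":0,"spin":0,"claw":0}]' 
python3 -m pendant '[{"tx":0.72,"ty":-0.63,"tz":0,"spin":0,"claw":0},{"tx":0.72,"ty":-0.63,"tz":0,"spin":0,"claw":0},{"tx":0.72,"ty":-0.63,"tz":0,"spin":0,"claw":0},{"tx":0.72,"ty":-0.63,"tz":0,"spin":0,"claw":0},{"tx":0.72,"ty":-0.63,"tz":0,"spin":0,"claw":0},{"tx":0.72,"ty":-0.63,"tz":0,"spin":0,"claw":0},{"tx":0.72,"ty":-0.63,"tz":0,"spin":0,"claw":0},{"tx":0.72,"ty":-0.63,"tz":0,"spin":0,"claw":0},{"tx":0.72,"ty":-0.63,"tz":0,"spin":0,"claw":0}]'
python3 -m pendant '[{"tx":0,"ty":0,"tz":0,"spin":-1,"claw":0},{"tx":0,"ty":0,"tz":0,"spin":-1,"claw":0},{"tx":0,"ty":0,"tz":0,"spin":-1,"claw":0},{"tx":0,"ty":0,"tz":0,"spin":-1,"claw":0},{"tx":0,"ty":0,"tz":0,"spin":-1,"claw":0},{"tx":0,"ty":0,"tz":0,"spin":-1,"claw":0},{"tx":0,"ty":0,"tz":0,"spin":-1,"claw":0},{"tx":0,"ty":0,"tz":0,"spin":-1,"claw":0},{"tx":0,"ty":0,"tz":0,"spin":-1,"claw":0},{"tx":0,"ty":0,"tz":0,"spin":-1,"claw":0}]'
python3 -m pendant '[{"tx":0,"ty":0,"tz":0,"spin":-1,"claw":0},{"tx":0,"ty":0,"tz":0,"spin":-1,"claw":0},{"tx":0,"ty":0,"tz":0,"spin":-1,"claw":0},{"tx":0,"ty":0,"tz":0,"spin":-1,"claw":0},{"tx":0,"ty":0,"tz":0,"spin":-1,"claw":0},{"tx":0,"ty":0,"tz":0,"spin":-1,"claw":0},{"tx":0,"ty":0,"tz":0,"spin":-1,"claw":0},{"tx":0,"ty":0,"tz":0,"spin":-1,"claw":0},{"tx":0,"ty":0,"tz":0,"spin":-1,"claw":0},{"tx":0,"ty":0,"tz":0,"spin":0.38,"claw":0}]'
```

```text
time_s: 1.1
tool_pos: [0.3869, -0.3018, 0.2393]
tool_rot: [-180.0, 0.0, 16.0]
force: [0.3, -0.6, 0.7]
grip_width: 0.0867
grasp_force: 0.0
time_s: 2.22
tool_pos: [0.6204, 0.0593, 0.239]
tool_rot: [180.0, 0.0, 15.9]
force: [-0.1, -0.6, 0.7]
grip_width: 0.0866
grasp_force: 0.0
time_s: 3.48
tool_pos: [0.6195, 0.0582, 0.239]
tool_rot: [-180.0, 0.0, 56.1]
force: [0.3, 0.2, 0.0]
grip_width: 0.0868
grasp_force: 0.0
time_s: 4.72
tool_pos: [0.6196, 0.0582, 0.239]
tool_rot: [-179.9, -0.0, 90.3]
force: [-0.6, -0.0, -0.1]
grip_width: 0.0871
grasp_force: 0.0
```

```bash
python3 -m pendant '[{"tx":0,"ty":0.06,"tz":0.5,"spin":-1,"claw":0},{"tx":0,"ty":0,"tz":0.8,"spin":0,"claw":0},{"tx":0,"ty":0,"tz":0.8,"spin":0,"claw":0},{"tx":0,"ty":0,"tz":0.5,"spin":0,"claw":0},{"tx":0,"ty":0,"tz":0.36,"spin":0,"claw":0},{"tx":0,"ty":0,"tz":0,"spin":0,"claw":0}]' 10
python3 - <<'E'
from h import *
cv2.imwrite("pics/c1.png",crop("scene",(160,110,290,210),6))
print(env.get_obs()['tool_pos'],env.get_obs()['tool_rot'])
E
```

```text
time_s: 5.48
tool_pos: [0.6221, 0.0581, 0.0903]
tool_rot: [-179.9, 0.0, 94.4]
force: [-0.2, -0.1, -0.4]
grip_width: 0.0871
grasp_force: 0.0
[0.62291442 0.05838795 0.0916242 ] [-1.79987436e+02 -4.73999922e-03  9.44128483e+01]
```

View pics/c1.png

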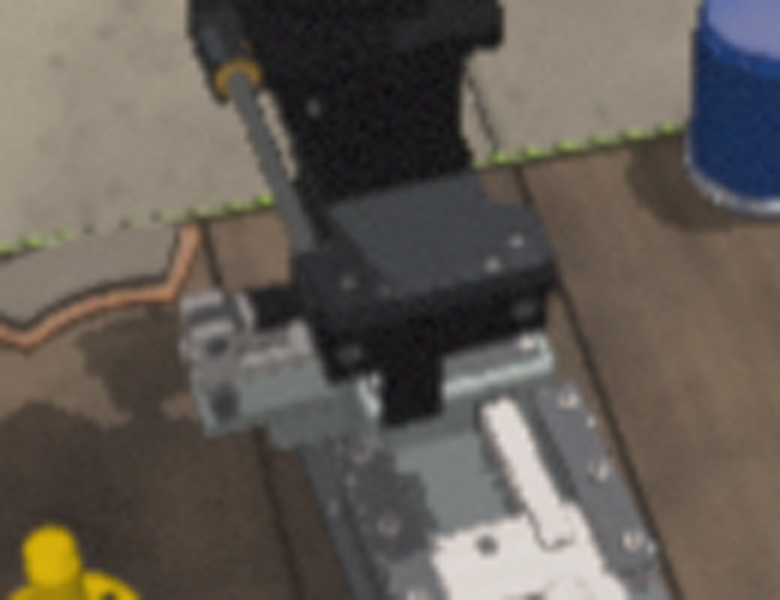

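The gripper straddles the ball: the near finger is at about (410,390), in front of the gearbox, and the pivot at (215,330) is free. Next I close the fingers.

```bash
python3 -m pendant '[{"tx":0,"ty":0,"tz":0,"spin":0,"claw":0.6},{"tx":0,"ty":0,"tz":0,"spin":0,"claw":0.7},{"tx":0,"ty":0,"tz":0,"spin":0,"claw":0.8},{"tx":0,"ty":0,"tz":0,"spin":0,"claw":1},{"tx":0,"ty":0,"tz":0,"spin":0,"claw":1},{"tx":0,"ty":0,"tz":0,"spin":0,"claw":1}]' 10
```

```text
time_s: 6.28
tool_pos: [0.6228, 0.0584, 0.0915]
tool_rot: [-180.0, 0.0, 94.5]
force: [-1.0, -0.1, -0.1]
grip_width: 0.0351
grasp_force: 0.0
```

```bash
python3 -m pendant '[{"tx":0,"ty":0,"tz":0,"spin":0,"claw":1},{"tx":0,"ty":0,"tz":0,"spin":0,"claw":1},{"tx":0,"ty":0,"tz":0,"spin":0,"claw":1},{"tx":0,"ty":0,"tz":0,"spin":0,"claw":1}]' 10
```

```text
time_s: 6.78
tool_pos: [0.6224, 0.0582, 0.0913]
tool_rot: [-179.9, 0.0, 94.5]
force: [-3.7, -0.6, 0.2]
grip_width: 0.0226
grasp_force: 10.0
```

```bash
python3 -m pendant '[{"tx":0.02,"ty":-0.01,"tz":-0.15,"spin":0,"claw":1},{"tx":0.02,"ty":-0.01,"tz":-0.15,"spin":0,"claw":1},{"tx":0.06,"ty":0,"tz":-0.14,"spin":0,"claw":1},{"tx":0.06,"ty":0,"tz":-0.14,"spin":0,"claw":1},{"tx":0.09,"ty":0,"tz":-0.12,"spin":0,"claw":1},{"tx":0.09,"ty":0,"tz":-0.12,"spin":0,"claw":1},{"tx":0,"ty":0,"tz":0,"spin":0,"claw":1}]' 10
python3 -m pendant '[{"tx":0.12,"ty":0,"tz":-0.09,"spin":0,"claw":1},{"tx":0.12,"ty":0,"tz":-0.09,"spin":0,"claw":1},{"tx":0.14,"ty":0,"tz":-0.06,"spin":0,"claw":1},{"tx":0.14,"ty":0,"tz":-0.06,"spin":0,"claw":1},{"tx":0.15,"ty":0,"tz":-0.02,"spin":0,"claw":1},{"tx":0.15,"ty":0,"tz":-0.02,"spin":0,"claw":1},{"tx":0,"ty":0,"tz":0,"spin":0,"claw":1}]' 10
python3 - <<'E'
from h import *
cv2.imwrite("pics/c2.png",crop("scene",(160,110,290,210),6))
E
```

```text
time_s: 7.65
tool_pos: [0.6207, 0.0763, 0.1333]
tool_rot: [179.9, -0.0, 94.5]
force: [-0.1, 1.4, -0.1]
grip_width: 0.0227
grasp_force: 10.0
time_s: 8.52
tool_pos: [0.6174, 0.1175, 0.1498]
tool_rot: [180.0, -0.1, 94.5]
force: [0.9, 0.9, 0.9]
grip_width: 0.0233
grasp_force: 10.0
```

View pics/c2.png

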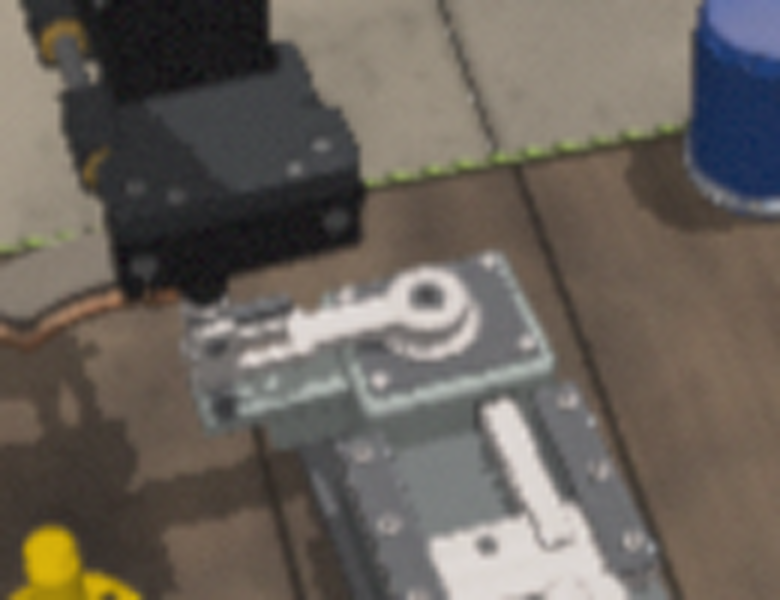

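The handle stands up beneath the gripper at about (205,295), and the arm is uncovered. I push it gently against its stop.

```bash
python3 -m pendant '[{"tx":0.06,"ty":0,"tz":0,"spin":0,"claw":1},{"tx":0.05,"ty":0,"tz":0,"spin":0,"claw":1},{"tx":0,"ty":0,"tz":0,"spin":0,"claw":1}]' 10
```

```text
time_s: 8.95
tool_pos: [0.6174, 0.119, 0.1497]
tool_rot: [-180.0, 0.2, 94.3]
force: [0.1, -4.2, 3.9]
grip_width: 0.0231
grasp_force: 10.0
```

```bash
python3 -m pendant '[{"tx":-0.04,"ty":0,"tz":0,"spin":0,"claw":1},{"tx":-0.06,"ty":-0.42,"tz":0,"spin":0,"claw":1},{"tx":-0.16,"ty":-0.40,"tz":0,"spin":0,"claw":1},{"tx":-0.26,"ty":-0.34,"tz":0,"spin":0,"claw":1},{"tx":0,"ty":0,"tz":0,"spin":0,"claw":1}]' 15
python3 - <<'E'
from h import *
cv2.imwrite("pics/c3.png",crop("scene",(160,110,290,210),6))
o=env.get_obs();print(o['wrist_torque'])
E
```

```text
time_s: 9.57
tool_pos: [0.5611, 0.0892, 0.1498]
tool_rot: [180.0, 0.1, 94.3]
force: [1.4, -3.3, 2.1]
grip_width: 0.0227
grasp_force: 15.0
[-0.85614112 -0.48239956 -0.0350424 ]
```

View pics/c3.png

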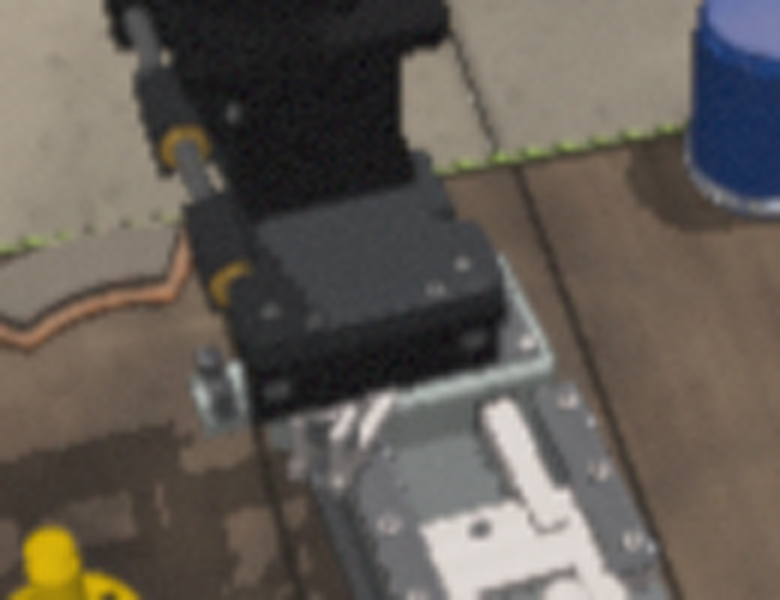

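The crank has left its catch: the arm now points down-left to about (340,450) and the handle is still upright. I continue round.

```bash
python3 -m pendant '[{"tx":-0.34,"ty":-0.26,"tz":0,"spin":0,"claw":1},{"tx":-0.40,"ty":-0.16,"tz":0,"spin":0,"claw":1},{"tx":-0.42,"ty":-0.06,"tz":0,"spin":0,"claw":1},{"tx":-0.42,"ty":0.06,"tz":0,"spin":0,"claw":1},{"tx":-0.40,"ty":0.16,"tz":0,"spin":0,"claw":1},{"tx":-0.34,"ty":0.26,"tz":0,"spin":0,"claw":1},{"tx":0,"ty":0,"tz":0,"spin":0,"claw":1}]' 15
python3 -m pendant '[{"tx":-0.26,"ty":0.34,"tz":0,"spin":0,"claw":1},{"tx":-0.16,"ty":0.40,"tz":0,"spin":0,"claw":1},{"tx":-0.06,"ty":0.42,"tz":0,"spin":0,"claw":1},{"tx":0,"ty":0,"tz":0,"spin":0,"claw":1}]' 15
```

```text
time_s: 10.5
tool_pos: [0.5736, -0.0254, 0.1499]
tool_rot: [179.7, -0.1, 94.4]
force: [4.1, 3.0, 2.5]
grip_width: 0.0228
grasp_force: 15.0
time_s: 11.0
tool_pos: [0.6325, -0.042, 0.1499]
tool_rot: [179.9, -0.2, 94.5]
force: [1.6, 4.2, 6.6]
grip_width: 0.0231
grasp_force: 15.0
```

```bash
python3 -m pendant '[{"tx":0.06,"ty":0.42,"tz":0,"spin":0,"claw":1},{"tx":0.16,"ty":0.40,"tz":0,"spin":0,"claw":1},{"tx":0.26,"ty":0.34,"tz":0,"spin":0,"claw":1},{"tx":0.34,"ty":0.26,"tz":0,"spin":0,"claw":1},{"tx":0.40,"ty":0.16,"tz":0,"spin":0,"claw":1},{"tx":0.40,"ty":0.05,"tz":0,"spin":0,"claw":1},{"tx":0,"ty":0,"tz":0,"spin":0,"claw":1}]' 15
python3 -m pendant '[{"tx":0.08,"ty":0,"tz":0,"spin":0,"claw":1},{"tx":0.05,"ty":0,"tz":0,"spin":0,"claw":1},{"tx":0,"ty":0,"tz":0,"spin":0,"claw":1}]' 15
```

```text
time_s: 11.88
tool_pos: [0.7042, 0.0434, 0.1499]
tool_rot: [-179.8, 0.1, 94.5]
force: [-5.1, 1.5, 11.0]
grip_width: 0.0229
grasp_force: 15.0
time_s: 12.25
tool_pos: [0.7041, 0.0448, 0.1499]
tool_rot: [-179.8, 0.4, 94.3]
force: [-5.4, -5.3, 11.2]
grip_width: 0.0229
grasp_force: 15.0
```

```bash
python3 -m pendant '[{"tx":0,"ty":0,"tz":0,"spin":0,"claw":0.4},{"tx":0,"ty":0,"tz":0,"spin":0,"claw":0.2},{"tx":0,"ty":0,"tz":0,"spin":0,"claw":0.2},{"tx":0,"ty":0,"tz":-0.5,"spin":0,"claw":0.1},{"tx":0,"ty":0,"tz":-1,"spin":0,"claw":0},{"tx":0,"ty":0,"tz":-0.5,"spin":0,"claw":0},{"tx":0,"ty":-1,"tz":0,"spin":0,"claw":0},{"tx":0,"ty":-1,"tz":0,"spin":0,"claw":0}]' 15
python3 - <<'E'
from h import *
a=crop("top",(205,100,285,230),4);b=crop("scene",(185,110,295,260),4)
c=np.zeros((600,320+440,3),np.uint8);c[:a.shape[0],:320]=a;c[:b.shape[0],320:]=b
cv2.imwrite("pics/c4.png",c)
E
```

```text
time_s: 13.25
tool_pos: [0.6038, 0.0422, 0.2492]
tool_rot: [-180.0, -0.1, 94.5]
force: [-0.1, 0.6, 1.4]
grip_width: 0.0856
grasp_force: 0.0
```

View pics/c4.png

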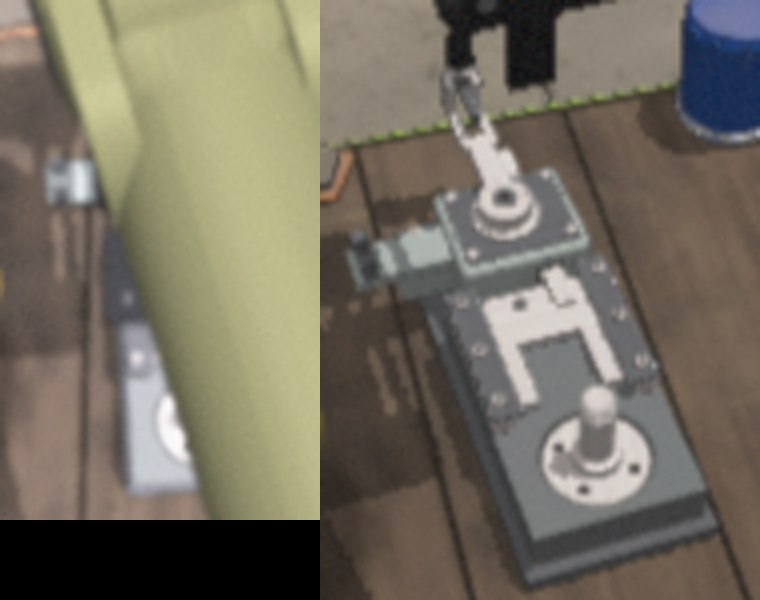

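The crank arm points to the far side, past the gearbox, and the fork is clear of the flange. In the crop the shaft top is at about (598,397) and the flange ellipse is centred near (597,462).

Run:
```python
from h import *
S=lambda u,v,z:ray("scene",(u-320)/4+185-.4,v/4+110-.4,z)[:2]
print(S(598,397,.088),S(597,462,.036))
```

```text
[0.47327856 0.02433068] [0.47056998 0.02477022]
```

```bash
python3 -m pendant '[{"tx":-0.05,"ty":-0.9,"tz":0,"spin":0,"claw":0},{"tx":-0.04,"ty":-0.9,"tz":0,"spin":0,"claw":0},{"tx":-0.04,"ty":-0.8,"tz":0,"spin":0,"claw":0},{"tx":0,"ty":0,"tz":0.8,"spin":0,"claw":0},{"tx":0,"ty":0,"tz":0.8,"spin":0,"claw":0},{"tx":0,"ty":0,"tz":0,"spin":0,"claw":0}]' 20
python3 - <<'E'
from h import *
cv2.imwrite("pics/c5.png",crop("scene",(185,110,295,260),4))
print(env.get_obs()['tool_pos'])
p=env.get_obs()['tool_pos'];print((proj("scene",[[p[0],p[1],.088]])-[185,110]+.4)*4)
E
```

```text
time_s: 14.1
tool_pos: [0.4736, 0.0253, 0.1676]
tool_rot: [-179.7, -0.1, 94.5]
force: [0.8, 0.1, 0.0]
grip_width: 0.087
grasp_force: 0.0
[0.47520072 0.02561097 0.16939724]
[[274.42731355 394.47815541]]
```

View pics/c5.png

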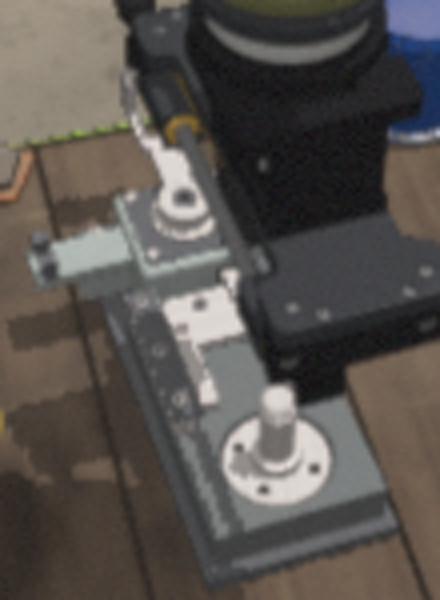

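The axle top is at about (278,393) in the crop and the projected TCP axis falls at (274,394), so the alignment is good to about 1 mm. I descend and grip.

```bash
python3 -m pendant '[{"tx":0,"ty":0,"tz":0.6,"spin":0,"claw":0},{"tx":0,"ty":0,"tz":0.7,"spin":0,"claw":0},{"tx":0,"ty":0,"tz":0.4,"spin":0,"claw":0},{"tx":0,"ty":0,"tz":0.23,"spin":0,"claw":0},{"tx":0,"ty":0,"tz":0,"spin":0,"claw":0.5}]' 20
python3 -m pendant '[{"tx":0,"ty":0,"tz":0,"spin":0,"claw":0.6},{"tx":0,"ty":0,"tz":0,"spin":0,"claw":0.7},{"tx":0,"ty":0,"tz":0,"spin":0,"claw":0.75},{"tx":0,"ty":0,"tz":0,"spin":0,"claw":0.8},{"tx":0,"ty":0,"tz":0,"spin":0,"claw":0.9},{"tx":0,"ty":0,"tz":0,"spin":0,"claw":1},{"tx":0,"ty":0,"tz":0,"spin":0,"claw":1},{"tx":0,"ty":0,"tz":0,"spin":0,"claw":1}]' 20
```

```text
time_s: 14.78
tool_pos: [0.4762, 0.0255, 0.0736]
tool_rot: [180.0, -0.0, 94.5]
force: [-0.2, -0.2, 1.0]
grip_width: 0.0824
grasp_force: 0.0
time_s: 15.78
tool_pos: [0.475, 0.0253, 0.0729]
tool_rot: [-179.9, 0.0, 94.5]
force: [-1.8, -0.4, 2.2]
grip_width: 0.0172
grasp_force: 20.0
```

```bash
python3 -m pendant '[{"tx":0,"ty":-0.01,"tz":0,"spin":0,"claw":1},{"tx":0,"ty":-0.01,"tz":-0.1,"spin":0,"claw":1},{"tx":0,"ty":0,"tz":-0.15,"spin":0,"claw":1},{"tx":0,"ty":0,"tz":-0.15,"spin":0,"claw":1},{"tx":0,"ty":0,"tz":0,"spin":0,"claw":1}]' 30
```

```text
time_s: 16.4
tool_pos: [0.4752, 0.0251, 0.0939]
tool_rot: [179.9, 0.0, 94.4]
force: [-0.4, 0.2, -2.4]
grip_width: 0.0173
grasp_force: 30.0
```

```bash
python3 -m pendant '[{"tx":0,"ty":0,"tz":-0.4,"spin":0,"claw":1},{"tx":0,"ty":0,"tz":-0.6,"spin":0,"claw":1},{"tx":0,"ty":0,"tz":-0.4,"spin":0,"claw":1},{"tx":-0.4,"ty":0.1,"tz":0,"spin":0,"claw":1},{"tx":-0.8,"ty":0.2,"tz":0,"spin":0,"claw":1},{"tx":-0.8,"ty":0.2,"tz":0,"spin":0,"claw":1},{"tx":-0.8,"ty":0.2,"tz":0,"spin":0,"claw":1},{"tx":-0.8,"ty":0.2,"tz":0,"spin":0,"claw":1},{"tx":-0.6,"ty":0.1,"tz":0,"spin":0,"claw":1},{"tx":0,"ty":0,"tz":0,"spin":0,"claw":1}]' 30
python3 -m pendant '[{"tx":0,"ty":0,"tz":0.3,"spin":0,"claw":1},{"tx":0,"ty":0,"tz":0.3,"spin":0,"claw":1},{"tx":0,"ty":0,"tz":0.2,"spin":0,"claw":1},{"tx":0,"ty":0,"tz":0,"spin":0,"claw":1},{"tx":0,"ty":0,"tz":0,"spin":0,"claw":1}]' 30
python3 - <<'E'
from h import *
a=crop("top",(205,90,375,230),2);b=crop("scene",(250,100,390,270),3)
c=np.zeros((510,340+420,3),np.uint8);c[:a.shape[0],:340]=a;c[:b.shape[0],340:]=b
cv2.imwrite("pics/c6.png",c)
E
```

```text
time_s: 17.65
tool_pos: [0.54, -0.1843, 0.1615]
tool_rot: [-179.9, -0.0, 94.2]
force: [-0.2, 0.3, -2.5]
grip_width: 0.0175
grasp_force: 30.0
time_s: 18.27
tool_pos: [0.541, -0.1801, 0.1234]
tool_rot: [180.0, 0.0, 94.5]
force: [-0.5, 0.2, -3.3]
grip_width: 0.0173
grasp_force: 30.0
```

View pics/c6.png

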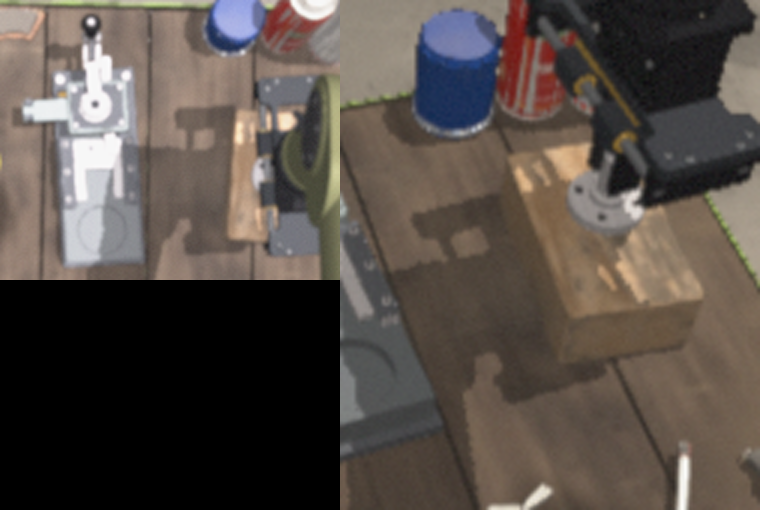

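The axle hangs upright over the middle of the block, about 16 mm above it. The handle stays upright, with its ball at (92,25) in the top view. I lower gently.

```bash
python3 -m pendant '[{"tx":0,"ty":0,"tz":0.1,"spin":0,"claw":1},{"tx":0,"ty":0,"tz":0.08,"spin":0,"claw":1},{"tx":0,"ty":0,"tz":0.04,"spin":0,"claw":1},{"tx":0,"ty":0,"tz":0.03,"spin":0,"claw":1},{"tx":0,"ty":0,"tz":0,"spin":0,"claw":1},{"tx":0,"ty":0,"tz":0,"spin":0,"claw":1}]' 30
python3 -m pendant '[{"tx":0,"ty":0,"tz":0.03,"spin":0,"claw":1},{"tx":0,"ty":0,"tz":0,"spin":0,"claw":1},{"tx":0,"ty":0,"tz":0,"spin":0,"claw":1}]' 30
```

```text
time_s: 19.12
tool_pos: [0.5407, -0.1803, 0.1106]
tool_rot: [180.0, 0.0, 94.5]
force: [-0.4, -0.5, -2.4]
grip_width: 0.017
grasp_force: 30.0
time_s: 19.5
tool_pos: [0.5406, -0.1803, 0.109]
tool_rot: [-180.0, 0.0, 94.5]
force: [-0.1, -0.4, -2.3]
grip_width: 0.0173
grasp_force: 30.0
```

```bash
python3 -m pendant '[{"tx":0,"ty":0,"tz":0.02,"spin":0,"claw":1},{"tx":0,"ty":0,"tz":0,"spin":0,"claw":1},{"tx":0,"ty":0,"tz":0.02,"spin":0,"claw":1},{"tx":0,"ty":0,"tz":0,"spin":0,"claw":1}]' 30
```

```text
time_s: 20.0
tool_pos: [0.5407, -0.1803, 0.1071]
tool_rot: [180.0, 0.0, 94.5]
force: [-0.5, 0.1, -2.7]
grip_width: 0.0171
grasp_force: 30.0
```

```bash
python3 -m pendant '[{"tx":0,"ty":0,"tz":0.02,"spin":0,"claw":1},{"tx":0,"ty":0,"tz":0,"spin":0,"claw":1},{"tx":0,"ty":0,"tz":0,"spin":0,"claw":1}]' 30;  python3 -m pendant '[{"tx":0,"ty":0,"tz":0.02,"spin":0,"claw":1},{"tx":0,"ty":0,"tz":0,"spin":0,"claw":1},{"tx":0,"ty":0,"tz":0,"spin":0,"claw":1}]' 30
```

```text
time_s: 20.38
tool_pos: [0.5407, -0.1803, 0.1069]
tool_rot: [-180.0, 0.0, 94.5]
force: [-2.6, 1.7, 6.2]
grip_width: 0.0175
grasp_force: 30.0
time_s: 20.75
tool_pos: [0.5407, -0.1803, 0.1069]
tool_rot: [-180.0, 0.1, 94.5]
force: [-4.7, 1.4, 11.3]
grip_width: 0.0174
grasp_force: 30.0
```

Contact: the axle stands on the block. I ease off a little, release and retreat.

```bash
python3 -m pendant '[{"tx":0,"ty":0,"tz":-0.03,"spin":0,"claw":1},{"tx":0,"ty":0,"tz":0,"spin":0,"claw":0.7},{"tx":0,"ty":0,"tz":0,"spin":0,"claw":0.5},{"tx":0,"ty":0,"tz":0,"spin":0,"claw":0.3},{"tx":0,"ty":0,"tz":0,"spin":0,"claw":0},{"tx":0,"ty":0,"tz":0,"spin":0,"claw":0},{"tx":0,"ty":0,"tz":0,"spin":0,"claw":0}]' 10
python3 -m pendant '[{"tx":0,"ty":0,"tz":-0.3,"spin":0,"claw":0},{"tx":0,"ty":0,"tz":-0.8,"spin":0,"claw":0},{"tx":0,"ty":0,"tz":-1,"spin":0,"claw":0},{"tx":0,"ty":0,"tz":-0.5,"spin":0,"claw":0},{"tx":-0.8,"ty":-0.8,"tz":0,"spin":0,"claw":0},{"tx":-0.8,"ty":-0.8,"tz":0,"spin":0,"claw":0},{"tx":0,"ty":0,"tz":0,"spin":0,"claw":0}]' 10
python3 - <<'E'
from h import *
a=crop("top",(205,90,375,230),2);b=crop("scene",(180,100,390,270),2)
c=np.zeros((340,340+420,3),np.uint8);c[:a.shape[0],:340]=a;c[:b.shape[0],340:]=b
cv2.imwrite("pics/c7.png",c)
E
```

```text
time_s: 21.62
tool_pos: [0.5406, -0.1803, 0.1065]
tool_rot: [180.0, 0.0, 94.5]
force: [0.1, -0.8, -0.5]
grip_width: 0.0679
grasp_force: 0.0
time_s: 22.5
tool_pos: [0.4638, -0.2714, 0.2374]
tool_rot: [-179.9, 0.2, 93.9]
force: [0.8, 0.2, -0.6]
grip_width: 0.0869
grasp_force: 0.0
```

View pics/c7.png

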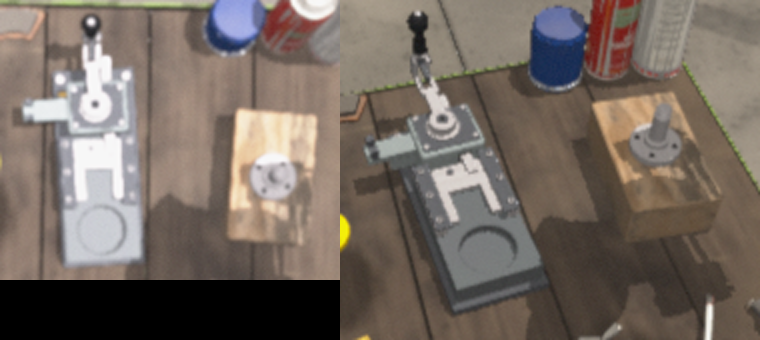

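The axle stands upright on the block at (272,175) in the top view, the handle is upright, and the crank lies in line with the bed at its stop.

```bash
python3 -c "
from cell import env
print(env.sign_off())"
```

```text
the job is handed in; nothing more can be done
None
```

The job is handed in at about 22.6 s: handle upright, crank wound counter-clockwise to its stop with the fork clear, and the axle standing upright on the wooden block with the gripper well away.

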